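Rebuild the drip stand and hang the dipping basket up to drain

TASK

Hang the dipping basket up to drain. First slide the hook bracket over the square post of the drip stand, fully down onto the post's collar and with its hook out over the drip tray; then hang the basket by its handle in the hook, so that it hangs freely and at rest above the tray. Leave the roll of masking tape, the glaze jar and the plaque cutter where they are.

Things in the scene. Friction and masses are not known exactly. Their poses are not given: they have to be found in the camera images.
- drip_stand: Fixed stand: grey base plate 195x150x10 mm, steel drip tray 125x130 mm on it (rim 30 mm, floor 14 mm above the table), upright square post 16x16 mm, 216 mm tall, its top 14 mm tapering to 8x8. Round dark collar, 33 mm across, on the post. Origin: post axis at table height; x, y along the post's sides; the tray lies to -x, its middle 87 mm out; base from x -155 to +40, y +-75 mm.
- post_top (a point): Top of the drip stand's post, on its axis, 216 mm above the table.
- collar_top (a point): On the post's axis at the top face of its collar, 155 mm above the table: the bracket's lower end rests here.
- hook_bracket: Loose, 0.2 kg, stands upright: square aluminium sleeve 27x27 mm, 55 mm tall, square through bore 19 mm (1.5 mm play a side on the post); from its -x face a hook of 7 mm round bar in the plane y=0, leaving at height 30 mm, dipping to a bend 68 mm and rising to a tip 92 mm from the axis. Origin: sleeve axis, lower end. Fits four ways; hook is over the tray when its axes match the stand's.
- sleeve_grip (a point): On the sleeve's axis, 40 mm above its lower end; the free side faces +-y, 27 mm apart, can be gripped from above here.
- hook_bend (a point): Top of the bar at the lowest place of the hook's bend, in the bracket's frame (-68, 0, 19) mm: the basket's handle belongs here.
- hook_tip (a point): Topmost point of the hook's tip, in the bracket's frame (-92, 0, 47.5) mm.
- dipping_basket: Loose, 0.16 kg, upright: perforated steel cup, rim 76 mm across, bottom 66 mm, 58 mm tall, with a rigid arched handle of 6 mm round bar standing over it in the plane x=0. Its legs are upright at y +-26 mm (58 mm over the outsides) from 80 to 108 mm above the bottom, then a half-round arch to 137 mm. Origin: centre of the underside.
- handle_grip (a point): Midway between the handle's legs, 100 mm above the basket's underside; the legs can be gripped on their outsides here, closing along the basket's y, which leaves the opening free along x.
- handle_top (a point): Underside of the middle of the handle's arch, 131 mm above the basket's underside.
- masking_tape: Roll of cream masking tape lying flat, 100 mm across, 25 mm tall; bystander. Origin at the centre of its underside.
- glaze_jar: Glass jar with a red lid, 62 mm across, 86 mm tall; bystander. Origin at the centre of its underside.
- plaque_cutter: Scalloped metal cutter with a wooden bar on top, 129 mm across, 65 mm tall; bystander. Origin at the centre of its underside.

How it is judged (in metres and radians):
On the way, in this order (a step that is already met when the one before it is completed fails the run):
1. the hook bracket is on the post, fully down on the collar, its hook over the tray (z of hook_bracket in the frame of drip_stand between 0.15 and 0.159 m and horizontal distance between hook_bracket and collar_top below 0.006 m and x of hook_bend in the frame of drip_stand below -0.05 m), for 0.2 s.
2. the basket hangs by its handle on the hook (contact force between dipping_basket and hook_bracket above 0.4 N and distance between handle_top and hook_bend below 0.018 m), for 0.2 s.
At the end, for the whole second after the job is handed in: Bracket on the post, within 4 mm of the collar and 6 mm of the axis, hook over the tray; basket hanging by its handle in the hook (arch within 18 mm of the bend), within 20 degrees of upright, clear of tray and post, at rest (0.05 m/s, 0.8 rad/s) (all of step 1 and all of step 2 and contact force between dipping_basket and drip_stand below 0.1 N and angle between dipping_basket's own z axis and vertical below 0.35 rad and linear speed of dipping_basket below 0.05 m/s and angular speed of dipping_basket below 0.8 rad/s); the robot touches nothing.
It fails at once if the roll of masking tape is pushed more than 30 mm (distance of masking_tape from where it was at the start of the episode above 0.03 m).
It fails at once if the glaze jar is pushed more than 30 mm (distance of glaze_jar from where it was at the start of the episode above 0.03 m).
It fails at once if the plaque cutter is pushed more than 30 mm (distance of plaque_cutter from where it was at the start of the episode above 0.03 m).
It also fails if it takes over 72 s, if anything falls off the work surface, if the arm or the gripper's body presses on something with over 40 N, if the wrist force passes 120 N, or if a joint passes its speed limit or range.

ROBOT

A 6-joint arm with a two-finger parallel gripper is mounted at the origin on the work surface; the furniture and walls round the work are solid. World frame = base frame: x ahead of the robot, y to its left, z up, the work surface at z = 0. Lengths are in m, angles in degrees, forces in N, time in s.
With the tool pointing down it reaches from about 0.25 to 0.725 m from the base axis. Payload 9.7 kg.
Tool frame: the origin (TCP) lies between the finger pads; the fingertips stand 25 mm ahead of it and the grasp point (between the pads) lies 6 mm ahead of it; z points along the fingers, y is the line along which they close (so a half turn about z gives the same grasp; the last joint's range is limited). The gripper opens to 85 mm and grips with 20 to 120 N. Pads are 22 mm wide; open, the fingers measure 114 mm over their backs; the gripper's body (76 mm by 85 mm) begins 54 mm behind the grasp point. The pads swing forward as they close: fully open they stand 13 mm farther back than shut.
Start: joints at [-65.833, 4.979, 10.078, 95.1, 0, 90], TCP at [0.225, -0.502, 0.256] pointing down, gripper open.
Joint ranges: [-179.16, 179.16], [-48.56, 103.87], [-65.8, 70.77], [-126.05, 130.52], [-82.76, 87.17], [-180, 180]. Speed limits (degrees/s): [127.2, 127.2, 147.25, 180, 180, 180].

INTERFACE

Orientations are given as [roll, pitch, yaw] about the fixed x, y, z axes, in that order (R = Rz(yaw) Ry(pitch) Rx(roll)).
In Python, from workcell import bot gives the robot as it stands.
- The arm moves only by the shell command python3 drive.py [FORCE], which reads ROWS from standard input. ROWS is a JSON object with one list for each field, all of the same length, 1 to 5, a row being the entries at one place: x, y, z (the shift in m), turn (a turn about the tool's z in degrees), aperture (the finger opening in m); each row is the pose to reach, as a shift and turn from the pose commanded when the command began, along the tool's axes at that moment; what a row does not reach only later rows make up. A row lasts 1/12 s, in which the tool goes at most 0.0417 m and 7.16 degrees, less where a joint would pass 70% of its speed; a pose out of reach is approached as far as the arm can. The fingers move at their own pace and stop on an object; FORCE is the grip in N (left out, the last holds). Time passes only in rows, so rows that do not move let the fingers close. It prints the time, the measured TCP pose, the force, the opening and the grip force at its end. Input that does not fit is refused with a message, and nothing moves.
- bot.get_obs(): the state, without advancing time (a new reading comes with each control period).
- bot.camera(name): name is "scene" or "top" or "wrist"; returns the picture (420x560x3 uint8, blue, green, red); there is no depth.
- bot.camera_info(name): a dict with "mtx" (3x3 intrinsics, pixels), "k1" (the pictures are not rectified: a ray, as slopes to the right and down, at radius r is drawn at 1 + k1 r^2 times it, then the intrinsics apply), "extrinsics" (4x4, takes a point from camera to world coordinates). Camera axes: x right, y down, z forward; pixel columns grow to the right and rows downward; lengths in m; the calibration is good to about 2 mm. A picture is of the moment at which its call begins: read the wrist's pose just before it. camera_info takes no time and is no camera call; for the wrist camera it gives the pose at the moment of the call.
- bot.job_done(): hands the job in; it is judged then, once.
The state is a dict: "time": time; "q": joint angles; "qd": joint speeds; "joint_efforts": joint torques, N m; "ee_pos": TCP position; "tcp_rot": TCP orientation; "wrist_force": force on the tool from outside, world axes, zero at the start; "torque": the same for the moment, N m; "opening": finger opening in m; "grasp_force": force on a finger pad.
Only numpy, scipy, OpenCV 4.12 (cv2) and the standard library are available. Lean on these libraries where they do the work, as an engineer would, in place of code of your own. Each camera call takes 0.05 s, during which the arm holds its last target. There are 200 camera calls.

## Working session

There is one attempt and no reset: what is moved stays moved. The work goes in short steps, Python scripts to look and compute and a shell command to move; the robot and the scene stay as the last step left them, time stands still between calls to the robot, and variables do not carry over. Pictures are saved under pics/ and viewed, at most 10 in all, crops included, and the job is handed in when it is done.

```bash
ls; mkdir -p pics; python3 - <<'E'
from workcell import bot
import cv2,numpy as np
a=bot.camera("scene");b=bot.camera("top")
cv2.imwrite("pics/s0.png",a);cv2.imwrite("pics/t0.png",b)
np.set_printoptions(precision=4,suppress=True)
for n in("scene","top","wrist"):
    i=bot.camera_info(n);print(n,i["mtx"],i["k1"],i["extrinsics"])
o=bot.get_obs();print(o)
E
```

```text
drive.py
pics
workcell.py
scene [[518.1266   0.     283.5375]
 [  0.     518.1266 214.268 ]
 [  0.       0.       1.    ]] -0.007381327459731549 [[ 0.5437 -0.4004  0.7376 -0.6601]
 [-0.8392 -0.2493  0.4833 -0.715 ]
 [-0.0096 -0.8818 -0.4715  0.889 ]
 [ 0.      0.      0.      1.    ]]
top [[396.7665   0.     282.1808]
 [  0.     396.7665 205.1382]
 [  0.       0.       1.    ]] 0.0281497142518579 [[-0.0064 -0.9914  0.1306  0.3565]
 [-0.9999  0.0079  0.0113  0.0263]
 [-0.0122 -0.1305 -0.9914  1.3576]
 [ 0.      0.      0.      1.    ]]
wrist [[351.1756   0.     276.4566]
 [  0.     351.1756 207.2141]
 [  0.       0.       1.    ]] -0.015478343931857817 [[ 0.4094 -0.8706 -0.2728  0.2954]
 [-0.9124 -0.3907 -0.1223 -0.4703]
 [-0.0001  0.299  -0.9543  0.3732]
 [ 0.      0.      0.      1.    ]]
{'time': 0.1, 'q': array([-65.8332,   5.0075,  10.0406,  95.1006,   0.0004,  89.999 ]), 'qd': array([0.0171, 0.0513, 0.0919, 0.0668, 0.0168, 0.0248]), 'joint_efforts': array([  0.0011, -52.1563,  46.5652,   0.016 ,  -0.    ,  -0.    ]), 'ee_pos': array([ 0.2251, -0.5016,  0.2557]), 'tcp_rot': array([-179.9324,   -0.0004,   24.1678]), 'wrist_force': array([ 0.4167,  0.2132, -0.5788]), 'torque': array([-0.0168,  0.027 ,  0.0286]), 'grasp_force': 0.0, 'opening': 0.08544629752758466}
```

View pics/s0.png

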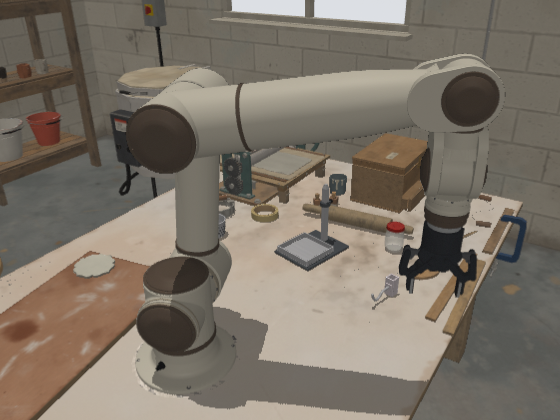

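View pics/t0.png

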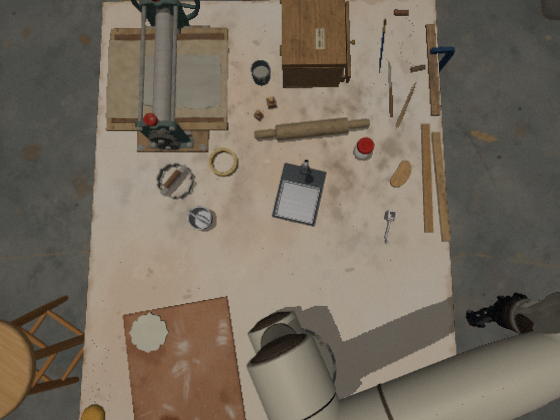

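The scene view shows the bracket at about (390,288) and the stand's post top at (326,187). The basket is hidden by the arm. In the top view the bracket is at (391,215) with its hook toward (386,240), the stand at (300,190), the basket at (202,218), the jar at (365,148), the tape at (224,162) and the cutter at (175,181). I'll enlarge the important areas next.

```bash
cat > h.py <<'E'
import cv2,numpy as np
from workcell import bot
np.set_printoptions(precision=4,suppress=True)
def ray(info,uv):
    K=np.array(info["mtx"]);k=info["k1"];E=np.array(info["extrinsics"])
    p=cv2.undistortPoints(np.array([[uv]],float),K,np.array([k,0,0,0.]))[0,0]
    d=E[:3,:3]@np.array([p[0],p[1],1]);return E[:3,3],d/np.linalg.norm(d)
def plane(info,uv,z):
    c,d=ray(info,uv);return c+d*(z-c[2])/d[2]
def tri(*obs): # (info,uv) pairs -> point, rms miss
    A=np.zeros((3,3));b=np.zeros(3);R=[ray(*o) for o in obs]
    for c,d in R:
        M=np.eye(3)-np.outer(d,d);A+=M;b+=M@c
    p=np.linalg.solve(A,b)
    return p,[np.linalg.norm((np.eye(3)-np.outer(d,d))@(p-c)) for c,d in R]
def proj(info,P):
    E=np.linalg.inv(np.array(info["extrinsics"]))
    return cv2.projectPoints(np.array([P],float),cv2.Rodrigues(E[:3,:3])[0],E[:3,3],np.array(info["mtx"]),np.array([info["k1"],0,0,0.]))[0][0,0]
def crop(im,u,v,w,h,s):
    c=im[v:v+h,u:u+w];return cv2.resize(c,None,fx=s,fy=s,interpolation=cv2.INTER_CUBIC)
E
python3 - <<'E'
from h import *
a=cv2.imread("pics/s0.png");b=cv2.imread("pics/t0.png")
top=np.hstack([crop(b,262,152,80,80,5),crop(b,360,195,80,80,5)])
bot_=np.hstack([crop(a,365,265,50,50,4),crop(a,270,175,90,50,4),crop(b,170,193,60,50,4)])
cv2.imwrite("pics/c0.png",np.vstack([top,bot_[:,:800] ]))
I=bot.camera_info("top")
for n,uv,z in [("stand base",(300,190),0.01),("bracket",(391,215),.05),("basket",(202,218),.05)]: print(n,plane(I,uv,z))
E
```

```text
stand base [ 0.5861 -0.0201  0.01  ]
bracket [ 0.4931 -0.3173  0.05  ]
basket [0.4879 0.3072 0.05  ]
```

View pics/c0.png

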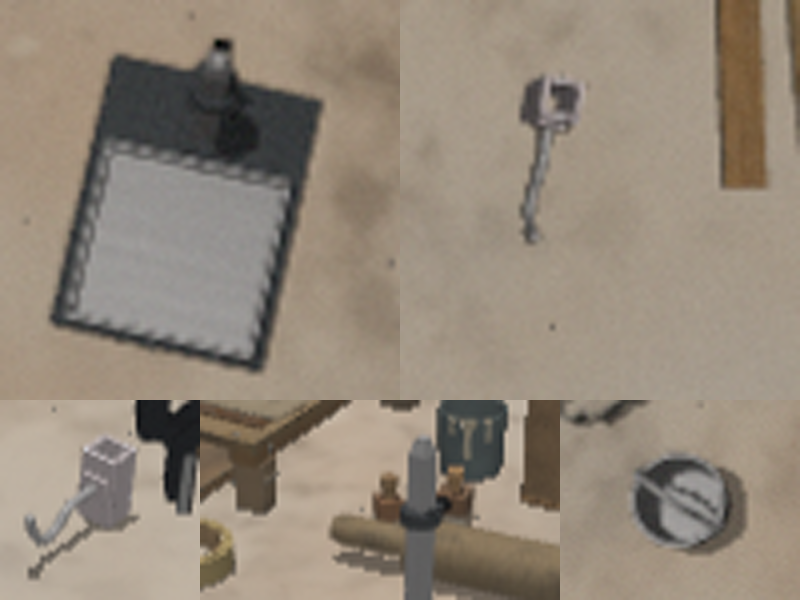

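The crops show these points, in full-image pixels:

| Item | View | Pixel |
|---|---|---|
| Base corners | top | (285,163), (326,172), (314,226), (273,216) |
| Post top | top | about (306,161) |
| Post top | scene | (325.5,185) |
| Bracket top face | top | (392.6,214.6) |
| Bracket top face | scene | (392,277) |
| Hook tip | top | (386.4,242) |
| Hook tip | scene | (373,295) |
| Basket handle, running upper left to lower right | top | (200,218) |

```bash
python3 - <<'E'
from h import *
T=bot.camera_info("top");S=bot.camera_info("scene")
print("bracket top",tri((T,(392.6,214.6)),(S,(392,277))))
print("tip",tri((T,(386.4,242)),(S,(373,295))))
print("post",tri((T,(306.4,161)),(S,(325.5,185))))
c=[plane(T,(262+x/5,152+y/5),.01)[:2] for x,y in [(115,57),(322,100),(262,370),(55,322)]]
c=np.array(c);print(c)
e=(c[0]+c[1]-c[2]-c[3])/2;f=(c[0]-c[1]+c[3]-c[2])/2
print("lens",np.linalg.norm(e),np.linalg.norm(f),np.degrees(np.arctan2(e[1],e[0])),np.degrees(np.arctan2(-f[0],f[1])))
m=c.mean(0); u=e/np.linalg.norm(e); print("post axis",m+u*0.0575)
o=bot.get_obs();R=np.array([0,0,0])
from scipy.spatial.transform import Rotation as Ro
R=Ro.from_euler('xyz',o["tcp_rot"],degrees=True);print(R.as_matrix())
# wrist cam in tool frame
W=np.array(bot.camera_info("wrist")["extrinsics"]);print(R.inv().as_matrix()@W[:3,:3],R.inv().apply(W[:3,3]-o["ee_pos"]))
E
echo '{"x":[0.04, 0.08, 0.12, 0.16, 0.17], "y":[-0.007, -0.014, -0.021, -0.028, -0.03], "z":[0.01, 0.02, 0.03, 0.04, 0.055], "turn":[0, 0, 0, 0, 0], "aperture":[0.085, 0.085, 0.085, 0.085, 0.085]}' | python3 drive.py 
echo '{"x":[0.04, 0.08, 0.12, 0.149, 0.149], "y":[-0.007, -0.014, -0.021, -0.027, -0.027], "z":[0, 0, 0, 0, 0], "turn":[0, 0, 0, 0, 0], "aperture":[0.085, 0.085, 0.085, 0.085, 0.085]}' | python3 drive.py 
echo '{"x":[0, 0, 0, 0, 0], "y":[0, 0, 0, 0, 0], "z":[0, 0, 0, 0, 0], "turn":[7, 14, 21, 28, 35], "aperture":[0.085, 0.085, 0.085, 0.085, 0.085]}' | python3 drive.py 
echo '{"x":[0, 0, 0], "y":[0, 0, 0], "z":[0, 0, 0], "turn":[1, 1, 1], "aperture":[0.085, 0.085, 0.085]}' | python3 drive.py
python3 - <<'E'
from h import *
i=bot.camera_info("wrist");a=bot.camera("wrist");cv2.imwrite("pics/w1.png",a)
np.save("w1.npy",i["extrinsics"])
print(proj(i,[.4926,-.319,.055]),proj(i,[.4048,-.3003,.045]))
E
```

```text
time: 0.52
ee_pos: [0.3715, -0.4022, 0.2012]
tcp_rot: [180.0, -0.1, 24.3]
wrist_force: [-0.3, -0.0, 0.1]
opening: 0.0849
grasp_force: 0.0
time: 0.93
ee_pos: [0.4963, -0.3159, 0.2002]
tcp_rot: [-179.9, -0.0, 24.4]
wrist_force: [0.5, 0.3, 0.4]
opening: 0.0849
grasp_force: 0.0
time: 1.35
ee_pos: [0.4925, -0.3193, 0.2009]
tcp_rot: [-180.0, 0.0, -11.2]
wrist_force: [-0.3, 0.8, 0.0]
opening: 0.085
grasp_force: 0.0
time: 1.6
ee_pos: [0.4926, -0.3193, 0.2011]
tcp_rot: [-180.0, 0.0, -11.6]
wrist_force: [-0.2, -0.4, 0.8]
opening: 0.0851
grasp_force: 0.0
[276.154  200.5791] [275.4838 294.6613]
```

View pics/w1.png

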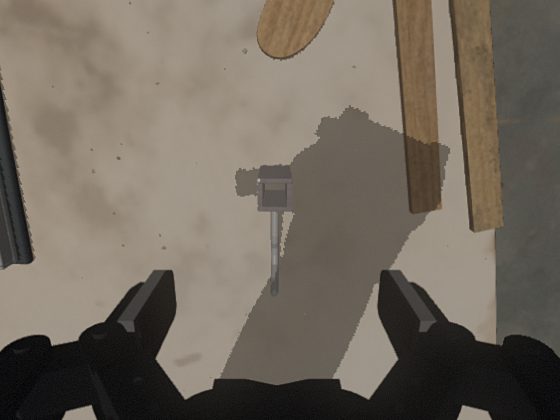

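The wrist picture shows the bracket between the open fingers. Its sleeve top face is at about (275,195), and the hook runs straight down the picture to a tip at (275,291), so the yaw is already aligned. I'll measure the top face by contour.

```bash
python3 - <<'E'
from h import *
a=cv2.imread("pics/w1.png")
cv2.imwrite("pics/w1c.png",np.hstack([crop(a,245,155,60,70,8)[:560],crop(cv2.imread("pics/s0.png"),365,265,40,70,8)]))
E
```

```text
(no output)
```

View pics/w1c.png

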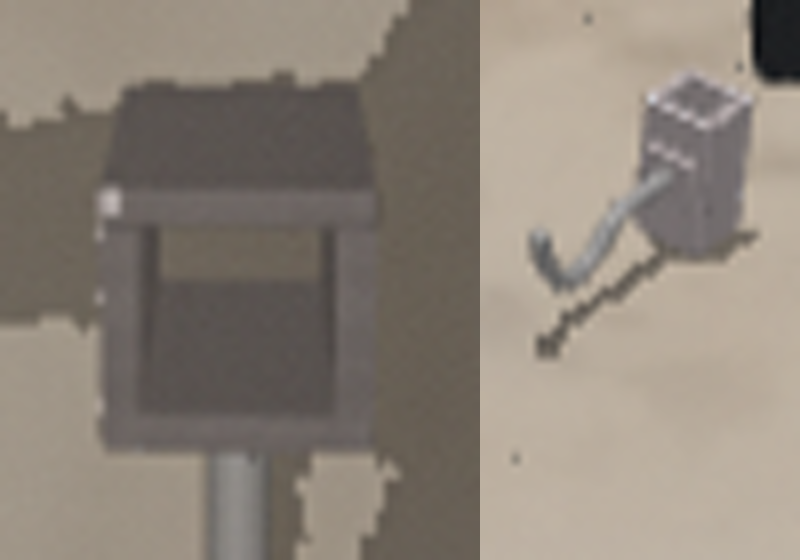

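The sleeve's top face is centred at (274.7,194.8) in the wrist view and at (392.4,277.5) in the scene view. Its edges are parallel to the picture, so the yaw matches within about 1°.

```bash
python3 - <<'E'
from h import *
T=bot.camera_info("top");S=bot.camera_info("scene");W=bot.camera_info("wrist");W["extrinsics"]=np.load("w1.npy")
print(tri((T,(392.6,214.6)),(S,(392.4,277.5)),(W,(274.7,194.8))))
print(tri((S,(392.4,277.5)),(W,(274.7,194.8))))
print(plane(W,(274.7,194.8),.055))
t,_=tri((T,(386.4,242)),(S,(373,295)),(W,(275,291)));print(t,_, plane(W,(275,291),.0475))
for p,z in [((257.5,178.7),.055),((292,178.7),.055),((292,211),.055),((257.5,211),.055)]: print(plane(W,p,z))
print(bot.get_obs()["ee_pos"],bot.get_obs()["tcp_rot"])
E
```

```text
(array([ 0.4951, -0.3193,  0.0534]), [np.float64(0.0025879183960566873), np.float64(0.0018322861451934836), np.float64(0.0018974716503241695)])
(array([ 0.4964, -0.3178,  0.052 ]), [np.float64(0.0008755103313323326), np.float64(0.0008755103313323816)])
[ 0.4974 -0.3188  0.055 ]
[ 0.4058 -0.3002  0.0422] [np.float64(0.0010101400927996218), np.float64(0.0005455506095285068), np.float64(0.0008801969194632652)] [ 0.4099 -0.3009  0.0475]
[ 0.5126 -0.3085  0.055 ]
[ 0.5073 -0.3344  0.055 ]
[ 0.4817 -0.3295  0.055 ]
[ 0.4872 -0.3029  0.055 ]
[ 0.4927 -0.3193  0.2012] [-179.9979    0.0151  -11.6542]
```

```bash
echo '{"x":[0.004, 0.004, 0.004, 0.004, 0.004], "y":[-0.001, -0.001, -0.001, -0.001, -0.001], "z":[0.04, 0.08, 0.12, 0.154, 0.154], "turn":[0, 0, 0, 0, 0], "aperture":[0.085, 0.085, 0.085, 0.085, 0.085]}' | python3 drive.py 40
echo '{"x":[0, 0, 0, 0, 0], "y":[0, 0, 0, 0, 0], "z":[0, 0, 0, 0, 0], "turn":[0, 0, 0, 0, 0], "aperture":[0.06, 0.03, 0.0, 0.0, 0.0]}' | python3 drive.py 40
echo '{"x":[0, 0, 0, 0, 0], "y":[0, 0, 0, 0, 0], "z":[0, 0, 0, 0, 0], "turn":[0, 0, 0, 0, 0], "aperture":[0.0, 0, 0.0, 0.0, 0.0]}' | python3 drive.py 40
```

```text
time: 2.07
ee_pos: [0.4935, -0.3168, 0.0398]
tcp_rot: [-179.8, 0.6, -11.7]
wrist_force: [-0.8, 0.2, -1.4]
opening: 0.0849
grasp_force: 0.0
time: 2.48
ee_pos: [0.4979, -0.3196, 0.0494]
tcp_rot: [179.9, -0.2, -11.8]
wrist_force: [-1.2, -2.1, 10.2]
opening: 0.0267
grasp_force: 39.2
time: 2.9
ee_pos: [0.4979, -0.3197, 0.0495]
tcp_rot: [179.9, -0.2, -11.8]
wrist_force: [-0.6, -0.1, 6.6]
opening: 0.0265
grasp_force: 39.3
```

```bash
echo '{"x":[0, 0, 0, 0, 0], "y":[0, 0, 0, 0, 0], "z":[-0.02, -0.06, -0.1, -0.14, -0.18], "turn":[0, 0, 0, 0, 0], "aperture":[0, 0, 0, 0, 0]}' | python3 drive.py 50
echo '{"x":[0, 0, 0, -0.005, -0.01], "y":[0, 0, 0, -0.03, -0.07], "z":[-0.04, -0.08, -0.08, -0.08, -0.08], "turn":[0, 0, 0, 0, 0], "aperture":[0, 0, 0, 0, 0]}' | python3 drive.py
echo '{"x":[-0.002, -0.005, -0.007, -0.009, -0.009], "y":[-0.04, -0.08, -0.12, -0.16, -0.19], "z":[0, 0, 0, 0, 0], "turn":[0, 0, 0, 0, 0], "aperture":[0, 0, 0, 0, 0]}' | python3 drive.py
echo '{"x":[0, 0, 0], "y":[0, 0, 0], "z":[0, 0, 0], "turn":[0, 0, 0], "aperture":[0, 0, 0]}' | python3 drive.py
python3 - <<'E'
from h import *
i=bot.camera_info("wrist");a=bot.camera("wrist");cv2.imwrite("pics/w2.png",a)
np.save("w2.npy",i["extrinsics"])
E
echo '{"x":[0, 0, 0, 0, 0], "y":[-0.04, -0.08, -0.1, -0.1, -0.1], "z":[0, 0, 0, 0, 0], "turn":[0, 0, 0, 0, 0], "aperture":[0, 0, 0, 0, 0]}' | python3 drive.py
echo '{"x":[0, 0], "y":[0, 0], "z":[0, 0], "turn":[0, 0], "aperture":[0, 0]}' | python3 drive.py
python3 - <<'E'
from h import *
i=bot.camera_info("wrist");a=bot.camera("wrist");cv2.imwrite("pics/w3.png",a)
np.save("w3.npy",i["extrinsics"])
for f in "w2","w3":
    i["extrinsics"]=np.load(f+".npy");print(proj(i,[.63,-.031,.216]),proj(i,[.63,-.031,.155]))
A=cv2.imread("pics/w2.png");B=cv2.imread("pics/w3.png")
cv2.imwrite("pics/w23.png",cv2.resize(np.hstack([A,B]),(800,300),interpolation=cv2.INTER_AREA))
E
```

```text
time: 3.32
ee_pos: [0.4967, -0.3188, 0.2299]
tcp_rot: [180.0, -0.0, -11.8]
wrist_force: [1.1, -0.3, -1.2]
opening: 0.0263
grasp_force: 49.8
time: 3.73
ee_pos: [0.5015, -0.2498, 0.3076]
tcp_rot: [180.0, -0.1, -12.0]
wrist_force: [0.5, 0.9, -2.3]
opening: 0.0262
grasp_force: 50.1
time: 4.15
ee_pos: [0.5274, -0.0823, 0.308]
tcp_rot: [-178.9, -0.0, -9.3]
wrist_force: [0.7, 0.7, -2.5]
opening: 0.026
grasp_force: 50.1
time: 4.4
ee_pos: [0.5274, -0.0865, 0.3074]
tcp_rot: [-179.0, 0.0, -9.8]
wrist_force: [-0.0, 0.2, -1.6]
opening: 0.0265
grasp_force: 50.1
time: 4.87
ee_pos: [0.5377, -0.0469, 0.3091]
tcp_rot: [-177.2, 0.1, -6.3]
wrist_force: [-0.3, -0.2, -2.1]
opening: 0.0267
grasp_force: 50.2
time: 5.03
ee_pos: [0.5375, -0.047, 0.3091]
tcp_rot: [-177.2, 0.1, -6.3]
wrist_force: [-0.1, 0.5, -1.6]
opening: 0.0262
grasp_force: 50.2
[150.9623  70.218 ] [180.9966  76.4112]
[238.41    72.8555] [250.9339  78.3473]
```

View pics/w23.png

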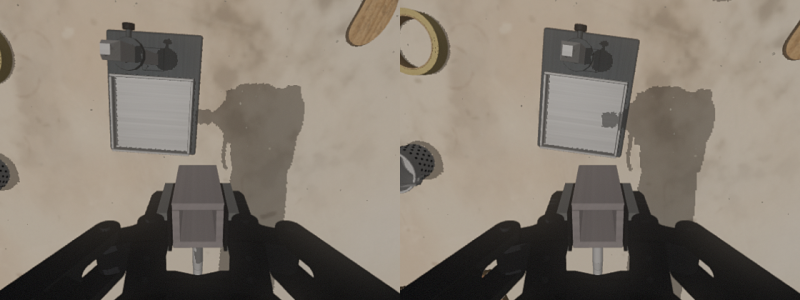

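The wrist views show the post top near the upper left: about (146,68) in the first full-size view and (236,70) in the second. The bracket is held squarely in the fingers at about (277,310). The tool has begun to tilt and drift in yaw, so I'll check the joint ranges.

```bash
python3 - <<'E'
from h import *
o=bot.get_obs();print(o["q"],o["tcp_rot"],o["ee_pos"])
for f in "w2","w3":
    a=cv2.imread(f"pics/{f}.png")
A=cv2.imread("pics/w2.png");B=cv2.imread("pics/w3.png")
cv2.imwrite("pics/w23c.png",np.hstack([crop(A,130,20,80,100,5),crop(B,200,20,80,100,5)]))
E
```

```text
[ -6.3304   5.1356  16.1612 101.1051   2.7545 179.9438] [-177.2455    0.0768   -6.2742] [ 0.5375 -0.0471  0.3091]
```

View pics/w23c.png

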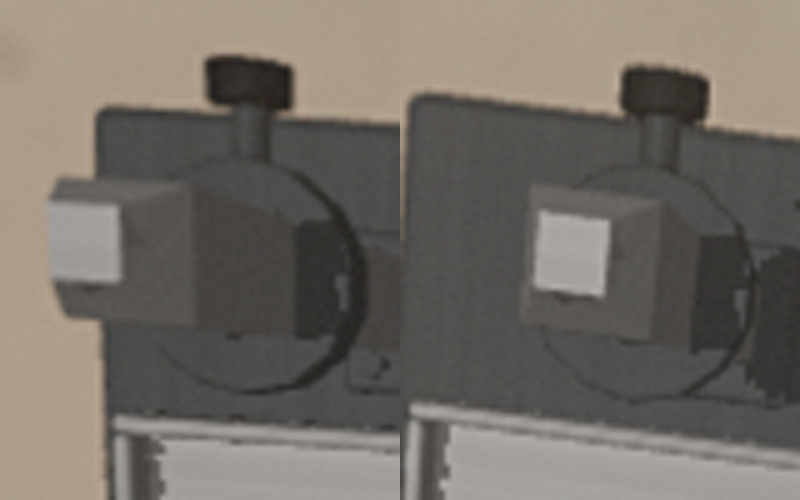

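```bash
python3 - <<'E'
from h import *
W=bot.camera_info("wrist");W2=dict(W,extrinsics=np.load("w2.npy"));W3=dict(W,extrinsics=np.load("w3.npy"))
S=bot.camera_info("scene")
print(tri((W2,(147.2,68.4)),(W3,(234.3,70.8))))
print(tri((W2,(147.2,68.4)),(W3,(234.3,70.8)),(S,(325.5,185))))
print(plane(W2,(147.2,68.4),.216),plane(W3,(234.3,70.8),.216),plane(W3,(249.6,77),.155))
for I,P,o in ((W2,[(53,202),(122,205),(122,282),(53,280)],(130,20)),(W3,[(137,210),(208,220),(205,297),(137,290)],(200,20)),(W3,[(130,185),(260,200),(255,342),(122,325)],(200,20))):
    z=.216 if P[0][0]!=130 else .202
    q=np.array([plane(I,(o[0]+x/5,o[1]+y/5),z) for x,y in P]);e=q[0]+q[1]-q[2]-q[3];f=q[0]+q[3]-q[1]-q[2]
    print(q.mean(0),np.degrees(np.arctan2(e[1],e[0])),np.degrees(np.arctan2(-f[0],f[1])))
# stand yaw: rear base edge and tray's edges, w3 full pixels
for I,p,q,z in ((W3,(204,40),(338,52),.01),(W3,(204,40),(194,208),.01)):
    a,b=plane(I,p,z),plane(I,q,z);print(a,b,np.degrees(np.arctan2(*(a-b)[1::-1])),np.linalg.norm(a-b))
E
```

```text
(array([ 0.6315, -0.0286,  0.2143]), [np.float64(1.901923514740766e-05), np.float64(1.9019235147526158e-05)])
(array([ 0.6316, -0.027 ,  0.2106]), [np.float64(0.0005012472705526212), np.float64(0.0010273593561468594), np.float64(0.0014293094393526234)])
[ 0.6313 -0.0292  0.216 ] [ 0.6313 -0.0288  0.216 ] [ 0.631  -0.0301  0.155 ]
[ 0.6312 -0.0293  0.216 ] -15.816275100913176 -12.01520620143521
[ 0.6313 -0.0289  0.216 ] -9.440591959823601 -13.047713596972311
[ 0.6312 -0.029   0.202 ] -10.892612371114843 -13.022135462070398
[0.684  0.0311 0.01  ] [ 0.6551 -0.1131  0.01  ] 78.65910445488001 0.14706962160557532
[0.684  0.0311 0.01  ] [0.4944 0.0766 0.01  ] -13.511816361520852 0.19501625383140836
```

Post axis is (0.631,-0.029) with its top at 0.214, and the stand yaw is about -13°. Joint 6 is at its limit (180°), so the bracket has to be gripped the other way round. I'll set it down on clear table and regrip with the tool turned half round.

```bash
echo '{"x":[-0.017, -0.034, -0.052, -0.07, -0.07], "y":[0.04, 0.08, 0.12, 0.16, 0.16], "z":[0, 0, 0, 0, 0], "turn":[0, 0, 0, 0, 0], "aperture":[0, 0, 0, 0, 0]}' | python3 drive.py
echo '{"x":[0, 0, 0, 0, 0], "y":[0, 0, 0, 0, 0], "z":[0.04, 0.08, 0.12, 0.16, 0.2], "turn":[0, 0, 0, 0, 0], "aperture":[0, 0, 0, 0, 0]}' | python3 drive.py
echo '{"x":[0, 0], "y":[0, 0], "z":[0, 0], "turn":[0, 0], "aperture":[0, 0]}' | python3 drive.py
```

```text
time: 5.5
ee_pos: [0.4477, -0.2019, 0.3015]
tcp_rot: [-177.3, 0.1, -6.5]
wrist_force: [-0.3, 0.7, -1.4]
opening: 0.0265
grasp_force: 50.5
time: 5.92
ee_pos: [0.451, -0.1883, 0.1001]
tcp_rot: [-177.2, 0.0, -6.3]
wrist_force: [1.3, -0.5, -1.3]
opening: 0.0258
grasp_force: 50.5
time: 6.08
ee_pos: [0.4502, -0.1878, 0.101]
tcp_rot: [-177.2, 0.3, -6.2]
wrist_force: [0.4, 0.5, -0.9]
opening: 0.0263
grasp_force: 50.3
```

The limit also left a 2.8° roll tilt in the commanded pose. I'll set the bracket down, then undo the tilt by pressing on the opposite joint 6 limit with empty fingers.

```bash
echo '{"x":[0, 0, 0, 0], "y":[0, 0, 0, 0], "z":[0.03, 0.045, 0.05, 0.05], "turn":[0, 0, 0, 0], "aperture":[0, 0, 0, 0]}' | python3 drive.py
echo '{"x":[0, 0, 0, 0, 0], "y":[0, 0, 0, 0, 0], "z":[0, 0, 0, 0, 0], "turn":[0, 0, 0, 0, 0], "aperture":[0.03, 0.045, 0.085, 0.085, 0.085]}' | python3 drive.py 
echo '{"x":[0, 0, 0, 0, 0], "y":[0, 0, 0, 0, 0], "z":[-0.03, -0.07, -0.11, -0.15, -0.16], "turn":[0, 0, 0, 0, 0], "aperture":[0.085, 0.085, 0.085, 0.085, 0.085]}' | python3 drive.py
echo '{"x":[0, 0, 0, 0, 0], "y":[0, 0, 0, 0, 0], "z":[0, 0, 0, 0, 0], "turn":[-7, -14, -21, -28, -35], "aperture":[0.085, 0.085, 0.085, 0.085, 0.085]}' | python3 drive.py
echo '{"x":[0, 0, 0, 0, 0], "y":[0, 0, 0, 0, 0], "z":[0, 0, 0, 0, 0], "turn":[-7, -14, -21, -28, -35], "aperture":[0.085, 0.085, 0.085, 0.085, 0.085]}' | python3 drive.py
echo '{"x":[0, 0, 0, 0, 0], "y":[0, 0, 0, 0, 0], "z":[0, 0, 0, 0, 0], "turn":[-7, -14, -21, -28, -35], "aperture":[0.085, 0.085, 0.085, 0.085, 0.085]}' | python3 drive.py
echo '{"x":[0, 0, 0, 0, 0], "y":[0, 0, 0, 0, 0], "z":[0, 0, 0, 0, 0], "turn":[-7, -14, -21, -28, -35], "aperture":[0.085, 0.085, 0.085, 0.085, 0.085]}' | python3 drive.py
echo '{"x":[0, 0, 0, 0, 0], "y":[0, 0, 0, 0, 0], "z":[0, 0, 0, 0, 0], "turn":[-7, -14, -21, -28, -35], "aperture":[0.085, 0.085, 0.085, 0.085, 0.085]}' | python3 drive.py
python3 - <<'E'
from h import *
o=bot.get_obs();print(o["q"],o["tcp_rot"],o["ee_pos"])
i=bot.camera_info("wrist");a=bot.camera("wrist");cv2.imwrite("pics/w4.png",a)
E
```

```text
time: 6.42
ee_pos: [0.4525, -0.1863, 0.0536]
tcp_rot: [-177.3, -0.0, -6.2]
wrist_force: [0.4, 0.4, -1.3]
opening: 0.0268
grasp_force: 50.4
time: 6.83
ee_pos: [0.4519, -0.1861, 0.0525]
tcp_rot: [-177.2, 0.0, -6.2]
wrist_force: [-0.8, 0.2, 0.3]
opening: 0.0767
grasp_force: 0.0
time: 7.25
ee_pos: [0.4522, -0.1944, 0.2183]
tcp_rot: [-177.4, -0.4, -6.2]
wrist_force: [0.9, 0.1, 0.5]
opening: 0.0849
grasp_force: 0.0
time: 7.67
ee_pos: [0.451, -0.1936, 0.2117]
tcp_rot: [-177.7, -1.6, 29.1]
wrist_force: [-0.1, -0.1, 0.1]
opening: 0.0851
grasp_force: 0.0
time: 8.08
ee_pos: [0.451, -0.1936, 0.2116]
tcp_rot: [-179.0, -2.6, 64.1]
wrist_force: [0.0, 0.7, 0.4]
opening: 0.0848
grasp_force: 0.0
time: 8.5
ee_pos: [0.4509, -0.1936, 0.2117]
tcp_rot: [179.3, -2.7, 99.1]
wrist_force: [-0.1, 0.5, -0.0]
opening: 0.0849
grasp_force: 0.0
time: 8.92
ee_pos: [0.4509, -0.1936, 0.2116]
tcp_rot: [177.9, -1.8, 134.1]
wrist_force: [0.2, 1.3, -0.3]
opening: 0.0849
grasp_force: 0.0
time: 9.33
ee_pos: [0.4509, -0.1936, 0.2116]
tcp_rot: [177.2, -0.3, 169.1]
wrist_force: [0.1, -0.2, -0.2]
opening: 0.0848
grasp_force: 0.0
[-24.6181  -2.9536  -2.9557  90.9277   2.6088 -13.742 ] [177.2451  -0.2837 169.1095] [ 0.4509 -0.1936  0.2116]
```

```bash
for i in 1 2 3 4; do echo '{"x":[0, 0, 0, 0, 0], "y":[0, 0, 0, 0, 0], "z":[0, 0, 0, 0, 0], "turn":[-7, -14, -21, -28, -35], "aperture":[0.085, 0.085, 0.085, 0.085, 0.085]}' | python3 drive.py >/dev/null; done
echo '{"x":[0, 0, 0, 0, 0], "y":[0, 0, 0, 0, 0], "z":[0, 0, 0, 0, 0], "turn":[-7, -14, -21, -27, -27], "aperture":[0.085, 0.085, 0.085, 0.085, 0.085]}' | python3 drive.py
echo '{"x":[0, 0], "y":[0, 0], "z":[0, 0], "turn":[-4, -4], "aperture":[0.085, 0.085]}' | python3 drive.py
python3 -c "from h import *;o=bot.get_obs();print(o['q'],o['tcp_rot'],o['ee_pos'])"
```

```text
time: 11.47
ee_pos: [0.4519, -0.1916, 0.2116]
tcp_rot: [-177.5, 0.9, -24.7]
wrist_force: [-0.3, 0.1, 0.6]
opening: 0.0851
grasp_force: 0.0
time: 11.63
ee_pos: [0.4591, -0.1733, 0.2117]
tcp_rot: [-178.2, 0.7, -21.8]
wrist_force: [-0.0, 0.2, 0.4]
opening: 0.0852
grasp_force: 0.0
[ -21.6238   -3.1295   -3.1055   90.7564    1.7908 -179.8203] [-178.2115    0.7381  -21.8034] [ 0.4591 -0.1733  0.2117]
```

```bash
echo '{"x":[0, 0], "y":[0, 0], "z":[0, 0], "turn":[-6, -6], "aperture":[0.085, 0.085]}' | python3 drive.py
python3 -c "from h import *;o=bot.get_obs();print(o['q'],o['tcp_rot'],o['ee_pos'])"
```

```text
time: 11.8
ee_pos: [0.4679, -0.146, 0.2116]
tcp_rot: [-179.3, 0.6, -17.8]
wrist_force: [0.1, 0.8, 0.3]
opening: 0.0851
grasp_force: 0.0
[ -17.6843   -3.3677   -3.3205   90.6144    0.6733 -179.8469] [-179.3282    0.569   -17.8374] [ 0.4679 -0.146   0.2116]
```

```bash
echo '{"x":[0, 0], "y":[0, 0], "z":[0, 0], "turn":[-3.5, -3.5], "aperture":[0.085, 0.085]}' | python3 drive.py
python3 -c "from h import *;o=bot.get_obs();print(o['q'],o['tcp_rot'],o['ee_pos'])"
```

```text
time: 11.97
ee_pos: [0.4719, -0.1313, 0.2116]
tcp_rot: [-180.0, 0.5, -15.7]
wrist_force: [0.1, -0.2, 0.4]
opening: 0.0847
grasp_force: 0.0
[ -15.5544   -3.4283   -3.3787   90.5952    0.0148 -179.8638] [-179.9865    0.5456  -15.6906] [ 0.4719 -0.1313  0.2116]
```

```bash
for i in 1 2 3 4; do echo '{"x":[0, 0, 0, 0, 0], "y":[0, 0, 0, 0, 0], "z":[0, 0, 0, 0, 0], "turn":[7, 14, 21, 28, 35], "aperture":[0.085, 0.085, 0.085, 0.085, 0.085]}' | python3 drive.py >/dev/null; done
echo '{"x":[0, 0, 0, 0, 0], "y":[0, 0, 0, 0, 0], "z":[0, 0, 0, 0, 0], "turn":[7, 14, 21, 28, 30], "aperture":[0.085, 0.085, 0.085, 0.085, 0.085]}' | python3 drive.py
echo '{"x":[0.007, 0.0135, 0.0135, 0.0135], "y":[-0.03, -0.058, -0.058, -0.058], "z":[0, 0, 0, 0], "turn":[0, 0, 0, 0], "aperture":[0.085, 0.085, 0.085, 0.085]}' | python3 drive.py
python3 - <<'E'
from h import *
i=bot.camera_info("wrist");a=bot.camera("wrist");cv2.imwrite("pics/w5.png",a);np.save("w5.npy",i["extrinsics"])
S=bot.camera_info("scene");s=bot.camera("scene");cv2.imwrite("pics/s5.png",s)
p=proj(i,[.4525,-.187,.055]);q=proj(S,[.4525,-.187,.055]);print(p,q)
u,v=p.astype(int);x,y=q.astype(int)
cv2.imwrite("pics/c5.png",np.hstack([crop(a,u-50,v-70,100,120,5),crop(s,x-30,y-30,60,120,5)]))
print(u-50,v-70,x-30,y-30)
E
```

```text
time: 14.05
ee_pos: [0.4714, -0.1333, 0.2116]
tcp_rot: [179.9, -0.5, 173.7]
wrist_force: [-0.5, -0.2, 0.0]
opening: 0.0851
grasp_force: 0.0
time: 14.38
ee_pos: [0.4517, -0.1904, 0.2116]
tcp_rot: [179.9, -0.5, 174.0]
wrist_force: [1.1, 0.1, -0.4]
opening: 0.0851
grasp_force: 0.0
[280.4144 197.5778] [343.4195 270.1009]
230 127 313 240
```

View pics/c5.png

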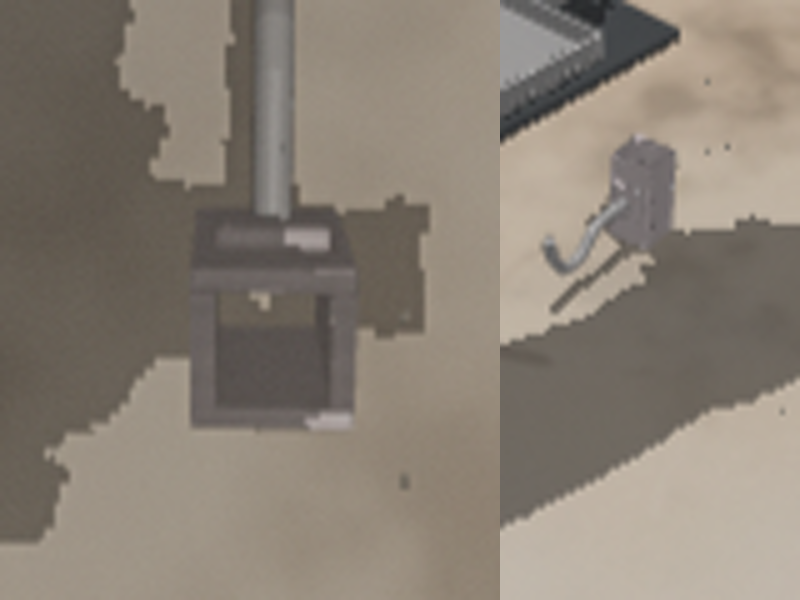

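The bracket stands upright. Its top face is centred at (284.5,196.5) in the wrist view and about (342,271.5) in the scene view, and it is square to the picture.

```bash
python3 - <<'E'
from h import *
W=bot.camera_info("wrist");W["extrinsics"]=np.load("w5.npy");S=bot.camera_info("scene")
print(tri((W,(284.5,196.5)),(S,(341.8,271.6))),plane(W,(284.5,196.5),.055))
q=[plane(W,(230+x/5,127+y/5),.055) for x,y in ((190,270),(355,267),(355,427),(190,428))];print(np.array(q))
p=plane(W,(284.5,196.5),.055);o=bot.get_obs()
from scipy.spatial.transform import Rotation as R
print(R.from_euler('xyz',o["tcp_rot"],degrees=True).inv().apply(p-o["ee_pos"]))
E
```

```text
(array([ 0.4533, -0.1828,  0.048 ]), [np.float64(0.0009485744687483668), np.float64(0.0009485744687483177)]) [ 0.4519 -0.1836  0.055 ]
[[ 0.4378 -0.1955  0.055 ]
 [ 0.4401 -0.1692  0.055 ]
 [ 0.4668 -0.1715  0.055 ]
 [ 0.4641 -0.1984  0.055 ]]
[-0.0006  0.0051  0.1566]
```

```bash
echo '{"x":[0, 0, 0, 0, 0], "y":[0.005, 0.005, 0.005, 0.005, 0.005], "z":[0.04, 0.08, 0.12, 0.16, 0.164], "turn":[-0.7, -0.7, -0.7, -0.7, -0.7], "aperture":[0.085, 0.085, 0.085, 0.085, 0.085]}' | python3 drive.py 50
echo '{"x":[0, 0, 0, 0, 0], "y":[0, 0, 0, 0, 0], "z":[0, 0, 0, 0, 0], "turn":[0, 0, 0, 0, 0], "aperture":[0.06, 0.03, 0.0, 0.0, 0.0]}' | python3 drive.py 
echo '{"x":[0, 0, 0], "y":[0, 0, 0], "z":[0, 0, 0], "turn":[0, 0, 0], "aperture":[0, 0, 0]}' | python3 drive.py
echo '{"x":[0, 0, 0, 0, 0], "y":[0, 0, 0, 0, 0], "z":[-0.02, -0.06, -0.1, -0.14, -0.18], "turn":[0, 0, 0, 0, 0], "aperture":[0, 0, 0, 0, 0]}' | python3 drive.py
echo '{"x":[0, 0, 0, 0], "y":[0, 0, 0, 0], "z":[-0.04, -0.08, -0.08, -0.08], "turn":[0, 0, 0, 0], "aperture":[0, 0, 0, 0]}' | python3 drive.py
```

```text
time: 14.9
ee_pos: [0.4478, -0.1813, 0.0409]
tcp_rot: [179.7, -1.1, 175.0]
wrist_force: [-1.1, 0.1, -1.1]
opening: 0.0848
grasp_force: 0.0
time: 15.32
ee_pos: [0.4525, -0.184, 0.0499]
tcp_rot: [179.9, -0.3, 174.9]
wrist_force: [-2.0, 2.1, 14.8]
opening: 0.0263
grasp_force: 47.9
time: 15.57
ee_pos: [0.4525, -0.184, 0.0499]
tcp_rot: [179.9, -0.3, 174.9]
wrist_force: [0.2, 0.5, 7.3]
opening: 0.0261
grasp_force: 48.6
time: 15.98
ee_pos: [0.4526, -0.1839, 0.2304]
tcp_rot: [179.9, -0.5, 174.9]
wrist_force: [0.8, -0.2, -2.1]
opening: 0.0262
grasp_force: 49.5
time: 16.32
ee_pos: [0.4544, -0.1846, 0.3107]
tcp_rot: [180.0, -0.2, 174.9]
wrist_force: [0.8, -0.8, -2.8]
opening: 0.0261
grasp_force: 49.6
```

```bash
echo '{"x":[-0.02, -0.045, -0.07, -0.095, -0.12], "y":[0.02, 0.047, 0.074, 0.1, 0.126], "z":[0, 0, 0, 0, 0], "turn":[0, 0, 0, 0, 0], "aperture":[0, 0, 0, 0, 0]}' | python3 drive.py
echo '{"x":[-0.02, -0.042, -0.042, -0.042, -0.042], "y":[0.02, 0.045, 0.045, 0.045, 0.045], "z":[0, 0, 0, 0, 0], "turn":[0, 4, 8, 8, 8], "aperture":[0, 0, 0, 0, 0]}' | python3 drive.py
python3 -c "from h import *;o=bot.get_obs();print(o['q'],o['tcp_rot'],o['ee_pos'])"
```

```text
time: 16.73
ee_pos: [0.585, -0.068, 0.3054]
tcp_rot: [179.9, -0.6, 174.9]
wrist_force: [0.1, 0.2, -1.0]
opening: 0.0261
grasp_force: 49.5
time: 17.15
ee_pos: [0.6298, -0.0281, 0.3051]
tcp_rot: [-180.0, -0.7, 167.1]
wrist_force: [0.4, -0.1, -1.8]
opening: 0.0265
grasp_force: 49.6
[ -2.6058  19.1775  32.2553 103.7481   0.1155  10.3149] [-179.9936   -0.6801  167.0785] [ 0.6298 -0.0281  0.3051]
```

```bash
echo '{"x":[-0.002, -0.002, -0.002, -0.002], "y":[-0.0006, -0.0006, -0.0006, -0.0006], "z":[0.02, 0.035, 0.042, 0.042], "turn":[0, 0, 0, 0], "aperture":[0, 0, 0, 0]}' | python3 drive.py
echo '{"x":[0, 0, 0, 0, 0], "y":[0, 0, 0, 0, 0], "z":[0.003, 0.006, 0.009, 0.012, 0.012], "turn":[0, 0, 0, 0, 0], "aperture":[0, 0, 0, 0, 0]}' | python3 drive.py
```

```text
time: 17.48
ee_pos: [0.6303, -0.0299, 0.2629]
tcp_rot: [-180.0, -0.7, 167.0]
wrist_force: [-0.1, -0.5, -3.0]
opening: 0.0264
grasp_force: 49.7
time: 17.9
ee_pos: [0.6314, -0.0291, 0.2519]
tcp_rot: [180.0, -0.6, 166.9]
wrist_force: [-0.6, -0.4, -1.2]
opening: 0.0263
grasp_force: 49.7
```

```bash
echo '{"x":[0, 0, 0, 0, 0], "y":[0, 0, 0, 0, 0], "z":[0.004, 0.008, 0.012, 0.015, 0.015], "turn":[0, 0, 0, 0, 0], "aperture":[0, 0, 0, 0, 0]}' | python3 drive.py
echo '{"x":[0, 0, 0, 0, 0], "y":[0, 0, 0, 0, 0], "z":[0.004, 0.008, 0.012, 0.016, 0.016], "turn":[0, 0, 0, 0, 0], "aperture":[0, 0, 0, 0, 0]}' | python3 drive.py
```

```text
time: 18.32
ee_pos: [0.6311, -0.029, 0.2364]
tcp_rot: [180.0, -0.6, 166.9]
wrist_force: [-1.6, 0.0, -1.9]
opening: 0.0264
grasp_force: 49.7
time: 18.73
ee_pos: [0.6309, -0.029, 0.2202]
tcp_rot: [180.0, -0.6, 166.9]
wrist_force: [-0.4, 0.3, -1.6]
opening: 0.0265
grasp_force: 49.7
```

```bash
echo '{"x":[-0.0005, -0.0005, -0.0005, -0.0005, -0.0005], "y":[0, 0, 0, 0, 0], "z":[0.004, 0.008, 0.012, 0.014, 0.0155], "turn":[0, 0, 0, 0, 0], "aperture":[0, 0, 0, 0, 0]}' | python3 drive.py
echo '{"x":[0, 0], "y":[0, 0], "z":[0.0005, 0.0005], "turn":[0, 0], "aperture":[0, 0]}' | python3 drive.py
```

```text
time: 19.15
ee_pos: [0.6314, -0.029, 0.2054]
tcp_rot: [180.0, -0.6, 166.9]
wrist_force: [0.3, 0.3, -1.7]
opening: 0.0263
grasp_force: 49.7
time: 19.32
ee_pos: [0.6315, -0.0291, 0.2053]
tcp_rot: [180.0, -0.6, 166.9]
wrist_force: [-0.9, -0.2, -2.0]
opening: 0.0264
grasp_force: 49.7
```

```bash
echo '{"x":[0, 0, 0, 0], "y":[0, 0, 0, 0], "z":[0.001, 0.002, 0.003, 0.003], "turn":[0, 0, 0, 0], "aperture":[0, 0, 0, 0]}' | python3 drive.py
```

```text
time: 19.65
ee_pos: [0.6316, -0.0291, 0.205]
tcp_rot: [179.9, -0.4, 166.9]
wrist_force: [-4.8, 0.4, 10.4]
opening: 0.0266
grasp_force: 51.2
```

The bracket is on the collar: firm contact at TCP 0.205, which puts its lower end at about 0.155. I'll release, rise and go over to the basket.

```bash
echo '{"x":[0, 0, 0, 0, 0], "y":[0, 0, 0, 0, 0], "z":[-0.003, -0.003, -0.003, -0.003, -0.003], "turn":[0, 0, 0, 0, 0], "aperture":[0, 0.045, 0.06, 0.06, 0.06]}' | python3 drive.py
echo '{"x":[0, 0, 0, 0, 0], "y":[0, 0, 0, 0, 0], "z":[-0.03, -0.07, -0.11, -0.13, -0.13], "turn":[0, 0, 0, 0, 0], "aperture":[0.06, 0.06, 0.06, 0.06, 0.085]}' | python3 drive.py 
echo '{"x":[0.024, 0.048, 0.072, 0.096, 0.12], "y":[0.033, 0.066, 0.099, 0.132, 0.165], "z":[0, 0, 0, 0, 0], "turn":[0, 0, 0, 0, 0], "aperture":[0.085, 0.085, 0.085, 0.085, 0.085]}' | python3 drive.py 
echo '{"x":[0.024, 0.048, 0.072, 0.0936, 0.0936], "y":[0.033, 0.066, 0.099, 0.13, 0.13], "z":[0, 0, 0, 0, 0], "turn":[0, 0, 6, 12, 17], "aperture":[0.085, 0.085, 0.085, 0.085, 0.085]}' | python3 drive.py 
echo '{"x":[0, 0], "y":[0, 0], "z":[0.0, 0.0], "turn":[0, 0], "aperture":[0.085, 0.085]}' | python3 drive.py 
python3 - <<'E'
from h import *
o=bot.get_obs();print(o["q"],o["tcp_rot"],o["ee_pos"])
i=bot.camera_info("wrist");a=bot.camera("wrist");cv2.imwrite("pics/w6.png",a);np.save("w6.npy",i["extrinsics"])
b=bot.camera("top");s=bot.camera("scene");cv2.imwrite("pics/t6.png",b);cv2.imwrite("pics/s6.png",s)
S=bot.camera_info("scene");print(proj(i,[.49,.307,.06]),proj(S,[.49,.307,.06]),proj(S,[.63,-.029,.2]),proj(S,[.54,-.009,.2]))
E
```

```text
time: 20.07
ee_pos: [0.6315, -0.0291, 0.2051]
tcp_rot: [180.0, -0.6, 166.9]
wrist_force: [-0.3, -0.5, -0.2]
opening: 0.0599
grasp_force: 0.0
time: 20.48
ee_pos: [0.6332, -0.0294, 0.3408]
tcp_rot: [179.9, -0.1, 166.9]
wrist_force: [-0.1, -0.4, 0.6]
opening: 0.0706
grasp_force: 0.0
time: 20.9
ee_pos: [0.5521, 0.1598, 0.3359]
tcp_rot: [180.0, -0.6, 166.9]
wrist_force: [0.3, -0.1, -0.2]
opening: 0.085
grasp_force: 0.0
time: 21.32
ee_pos: [0.4887, 0.3114, 0.3365]
tcp_rot: [-179.9, -0.6, 149.9]
wrist_force: [0.1, -0.8, 0.1]
opening: 0.085
grasp_force: 0.0
time: 21.48
ee_pos: [0.4912, 0.3063, 0.337]
tcp_rot: [-179.8, -0.5, 150.1]
wrist_force: [0.6, 0.2, 0.1]
opening: 0.0848
grasp_force: 0.0
[ 31.7708  12.4705  27.6988 105.6433   0.3913  61.6261] [-179.8208   -0.5415  150.1424] [0.4912 0.3063 0.337 ]
[277.1386 168.1926] [216.4559 218.9856] [326.1728 188.5032] [305.7862 197.9298]
```

```bash
echo '{"x":[0.03, 0.06, 0.06, 0.06], "y":[0, 0, 0, 0], "z":[0, 0.0, 0.0, 0], "turn":[0, 0, 0, 0], "aperture":[0.085, 0.085, 0.085, 0.085]}' | python3 drive.py 
python3 - <<'E'
from h import *
i=bot.camera_info("wrist");a=bot.camera("wrist");cv2.imwrite("pics/w7.png",a);np.save("w7.npy",i["extrinsics"])
w=cv2.imread("pics/w6.png");s=cv2.imread("pics/s6.png")
for p in ([.49,.307,.06],[.49,.307,.137]): print(proj(i,p))
cv2.imwrite("pics/c7.png",np.vstack([np.hstack([crop(w,210,100,130,130,3),crop(a,210,10,130,130,3)]),np.hstack([crop(s,270,170,130,65,3),crop(s,180,180,130,65,3)])]))
E
```

```text
time: 21.97
ee_pos: [0.4391, 0.336, 0.3386]
tcp_rot: [-179.9, -0.5, 150.0]
wrist_force: [0.9, -0.4, -0.9]
opening: 0.0849
grasp_force: 0.0
[277.0192 217.5597]
[276.915  242.5208]
```

View pics/c7.png

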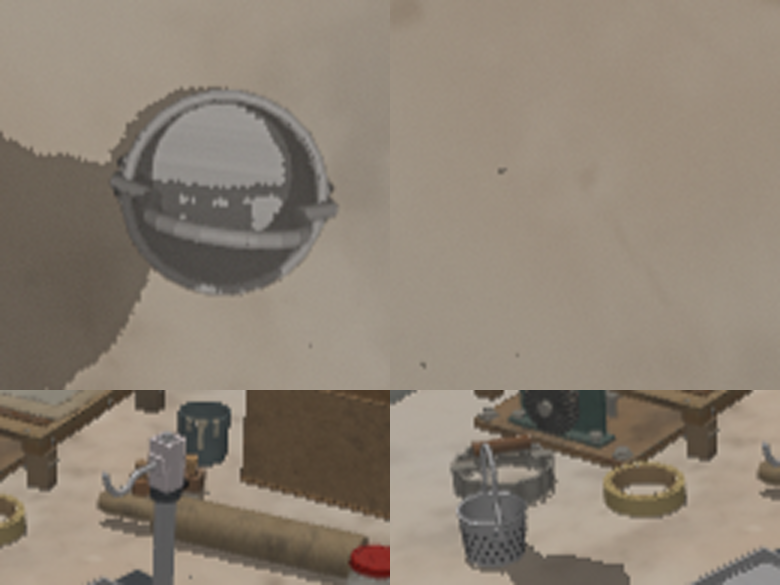

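The bracket sits on the collar with its hook toward the tray. In the wrist view the basket rim is centred at (285,163.3), the arch middle is at (286,178.7), and the handle's feet are at (253.3,162.3) and (316.7,170). In the scene view the arch top is at (212.7,199).

```bash
python3 - <<'E'
from h import *
W=bot.camera_info("wrist");cur=dict(W);W=dict(W,extrinsics=np.load("w6.npy"));S=bot.camera_info("scene");T=bot.camera_info("top")
print("arch",tri((W,(286,178.7)),(S,(212.7,199))),plane(W,(286,178.7),.137))
print("rim",plane(W,(285,163.3),.058),tri((W,(285,163.3)),(S,(214,220))))
a,b=plane(W,(253.3,162.3),.08),plane(W,(316.7,170),.08);d=a-b
print("feet",a,b,(a+b)/2,np.linalg.norm(d),np.degrees(np.arctan2(-d[0],d[1])))
a,b=plane(W,(260,171.7),.125),plane(W,(310,180),.125);d=a-b
print(np.linalg.norm(d),np.degrees(np.arctan2(-d[0],d[1])))
# top view handle ends & rim
a,b=plane(T,(170+78/4,193+75/4),.08),plane(T,(170+165/4,193+125/4),.08);d=a-b
print("top",a,b,np.linalg.norm(d),np.degrees(np.arctan2(-d[0],d[1])))
# top-view silhouette of the w7 picture: bright arch pixels near prediction
i=dict(cur,extrinsics=np.load("w7.npy"))
for p in ([.49,.303,.137],): print(proj(i,p))
E
```

```text
arch (array([0.4909, 0.3164, 0.132 ]), [np.float64(0.0005530707327744051), np.float64(0.0005530707327743831)]) [0.4903 0.3165 0.137 ]
rim [0.4899 0.3174 0.058 ] (array([0.4901, 0.3175, 0.0532]), [np.float64(0.0006728634323580386), np.float64(0.000672863432357978)])
feet [0.4685 0.2898 0.08  ] [0.5098 0.345  0.08  ] [0.4892 0.3174 0.08  ] 0.0689287542502096 143.20920332876108
0.04855559223464232 140.62201600504983
top [0.5055 0.3417 0.08  ] [0.4643 0.2704 0.08  ] 0.08236145438699935 -30.03381935144177
[273.3909 244.4017]
```

```bash
echo '{"x":[-0.03, -0.056, -0.056, -0.056, -0.056], "y":[0.005, 0.009, 0.009, 0.009, 0.009], "z":[0, 0.0, 0.04, 0.08, 0.12], "turn":[3.5, 7.5, 7.5, 7.5, 7.5], "aperture":[0.085, 0.085, 0.085, 0.085, 0.085]}' | python3 drive.py 
echo '{"x":[0, 0, 0], "y":[0, 0, 0], "z":[0.03, 0.03, 0.03], "turn":[0, 0, 0], "aperture":[0.085, 0.085, 0.085]}' | python3 drive.py 
```

```text
time: 22.43
ee_pos: [0.4932, 0.315, 0.216]
tcp_rot: [-179.9, -0.5, 142.3]
wrist_force: [0.7, -0.7, 0.2]
opening: 0.0852
grasp_force: 0.0
time: 22.68
ee_pos: [0.4911, 0.3151, 0.1868]
tcp_rot: [-179.6, -0.6, 142.4]
wrist_force: [-0.1, 0.5, 1.1]
opening: 0.0853
grasp_force: 0.0
```

```bash
echo '{"x":[0.001, 0.001, 0.001, 0.001], "y":[0.001, 0.001, 0.001, 0.001], "z":[0.03, 0.06, 0.073, 0.073], "turn":[0, 0, 0, 0], "aperture":[0.085, 0.085, 0.085, 0.085]}' | python3 drive.py 
echo '{"x":[0, 0, 0, 0, 0], "y":[0, 0, 0, 0, 0], "z":[0, 0, 0, 0, 0], "turn":[0, 0, 0, 0, 0], "aperture":[0.065, 0.055, 0.05, 0.05, 0.05]}' | python3 drive.py 40
echo '{"x":[0, 0, 0, 0, 0], "y":[0, 0, 0, 0, 0], "z":[0, 0, -0.01, -0.03, -0.03], "turn":[0, 0, 0, 0, 0], "aperture":[0.05, 0.05, 0.05, 0.05, 0.05]}' | python3 drive.py
```

```text
time: 23.02
ee_pos: [0.4901, 0.3175, 0.1138]
tcp_rot: [-179.7, -0.5, 142.4]
wrist_force: [0.3, -0.3, 0.3]
opening: 0.085
grasp_force: 0.0
time: 23.43
ee_pos: [0.4912, 0.3186, 0.1178]
tcp_rot: [180.0, -0.4, 142.4]
wrist_force: [-1.3, -2.2, 6.2]
opening: 0.0559
grasp_force: 41.2
time: 23.85
ee_pos: [0.4917, 0.3188, 0.1497]
tcp_rot: [179.9, -0.4, 142.4]
wrist_force: [0.5, -0.0, -0.5]
opening: 0.0559
grasp_force: 42.9
```

```bash
echo '{"x":[0, 0, 0, -0.02, -0.042], "y":[0, 0, 0, -0.027, -0.056], "z":[-0.02, -0.04, -0.06, -0.06, -0.06], "turn":[0, 0, 0, 0, 0], "aperture":[0.05, 0.05, 0.05, 0.05, 0.05]}' | python3 drive.py 
echo '{"x":[-0.022, -0.044, -0.066, -0.088, -0.11], "y":[-0.03, -0.06, -0.09, -0.12, -0.15], "z":[0, 0, 0, 0, 0], "turn":[0, 0, 0, 0, 0], "aperture":[0.05, 0.05, 0.05, 0.05, 0.05]}' | python3 drive.py 
echo '{"x":[-0.02, -0.034, -0.034, -0.034, -0.034], "y":[-0.026, -0.046, -0.046, -0.046, -0.046], "z":[0, 0, 0, 0, 0], "turn":[0, -6, -12, -18, -24.5], "aperture":[0.05, 0.05, 0.05, 0.05, 0.05]}' | python3 drive.py 
echo '{"x":[0, 0], "y":[0, 0], "z":[0, 0], "turn":[0, 0], "aperture":[0.05, 0.05]}' | python3 drive.py
python3 - <<'E'
from h import *
o=bot.get_obs();print(o["q"],o["tcp_rot"],o["ee_pos"])
for n in("wrist","scene","top"): cv2.imwrite(f"pics/{n}8.png",bot.camera(n))
E
```

```text
time: 24.27
ee_pos: [0.4906, 0.2487, 0.2061]
tcp_rot: [-180.0, -0.4, 142.6]
wrist_force: [0.9, -1.0, -2.1]
opening: 0.0554
grasp_force: 43.2
time: 24.68
ee_pos: [0.4857, 0.0602, 0.2048]
tcp_rot: [-179.9, -0.5, 142.5]
wrist_force: [0.9, -0.2, -0.9]
opening: 0.0558
grasp_force: 43.2
time: 25.1
ee_pos: [0.4849, 0.0039, 0.2046]
tcp_rot: [180.0, -0.5, 167.1]
wrist_force: [-0.2, -0.2, -1.3]
opening: 0.0555
grasp_force: 43.3
time: 25.27
ee_pos: [0.4849, 0.0046, 0.2043]
tcp_rot: [180.0, -0.5, 166.7]
wrist_force: [-0.3, 0.1, -3.0]
opening: 0.0556
grasp_force: 43.3
[ 0.4612 -4.2136 -4.9241 89.7707  0.1563 13.7237] [179.9623  -0.5045 166.7369] [0.4849 0.0046 0.2043]
```

```bash
echo '{"x":[-0.02, -0.04, -0.06, -0.076, -0.082], "y":[0, 0, 0, 0, 0], "z":[0, 0, 0, 0, 0], "turn":[0, 0, 0, 0, 0], "aperture":[0.05, 0.05, 0.05, 0.05, 0.05]}' | python3 drive.py 
echo '{"x":[0, 0, 0, 0, 0], "y":[0, 0, 0, 0, 0], "z":[0, 0.006, 0.012, 0.018, 0.018], "turn":[0, 0, 0, 0, 0], "aperture":[0.05, 0.05, 0.05, 0.05, 0.05]}' | python3 drive.py 
echo '{"x":[0, 0, 0, 0, 0], "y":[0, 0, 0, 0, 0], "z":[0.003, 0.006, 0.009, 0.012, 0.015], "turn":[0, 0, 0, 0, 0], "aperture":[0.05, 0.05, 0.05, 0.05, 0.05]}' | python3 drive.py 
```

```text
time: 25.83
ee_pos: [0.5662, -0.0142, 0.2024]
tcp_rot: [180.0, -0.6, 166.8]
wrist_force: [-0.4, 0.2, -0.6]
opening: 0.0554
grasp_force: 43.3
time: 26.25
ee_pos: [0.5634, -0.0136, 0.1835]
tcp_rot: [180.0, -0.7, 166.9]
wrist_force: [0.1, -0.2, -1.7]
opening: 0.056
grasp_force: 43.3
time: 26.67
ee_pos: [0.5643, -0.0138, 0.1698]
tcp_rot: [180.0, -0.5, 166.9]
wrist_force: [0.7, -0.5, -1.5]
opening: 0.0561
grasp_force: 43.3
```

```bash
echo '{"x":[0, 0, 0, 0], "y":[0, 0, 0, 0], "z":[0.002, 0.004, 0.006, 0.006], "turn":[0, 0, 0, 0], "aperture":[0.05, 0.05, 0.05, 0.05]}' | python3 drive.py 
echo '{"x":[0, 0, 0, 0], "y":[0, 0, 0, 0], "z":[0.001, 0.002, 0.003, 0.003], "turn":[0, 0, 0, 0], "aperture":[0.05, 0.05, 0.05, 0.05]}' | python3 drive.py
```

```text
time: 27.0
ee_pos: [0.5642, -0.0138, 0.1636]
tcp_rot: [180.0, -0.6, 166.9]
wrist_force: [0.5, 0.6, -1.4]
opening: 0.0561
grasp_force: 43.3
time: 27.33
ee_pos: [0.5642, -0.0138, 0.1609]
tcp_rot: [180.0, -0.6, 166.9]
wrist_force: [0.3, -0.2, -1.6]
opening: 0.0559
grasp_force: 43.3
```

```bash
echo '{"x":[0, 0, 0], "y":[0, 0, 0], "z":[0.001, 0.001, 0.001], "turn":[0, 0, 0], "aperture":[0.05, 0.05, 0.05]}' | python3 drive.py
echo '{"x":[0, 0, 0], "y":[0, 0, 0], "z":[0.001, 0.001, 0.001], "turn":[0, 0, 0], "aperture":[0.05, 0.05, 0.05]}' | python3 drive.py
```

```text
time: 27.58
ee_pos: [0.5642, -0.0138, 0.16]
tcp_rot: [180.0, -0.5, 166.9]
wrist_force: [0.2, 0.4, -1.1]
opening: 0.0553
grasp_force: 43.3
time: 27.83
ee_pos: [0.5642, -0.0138, 0.159]
tcp_rot: [180.0, -0.6, 166.9]
wrist_force: [-0.1, -0.6, -1.0]
opening: 0.0557
grasp_force: 43.3
```

```bash
python3 - <<'E'
from h import *
w=bot.camera("wrist");s=bot.camera("scene")
cv2.imwrite("pics/c9.png",np.hstack([cv2.resize(w,(400,300)),crop(s,270,165,80,60,5)]))
E
```

```text
(no output)
```

View pics/c9.png

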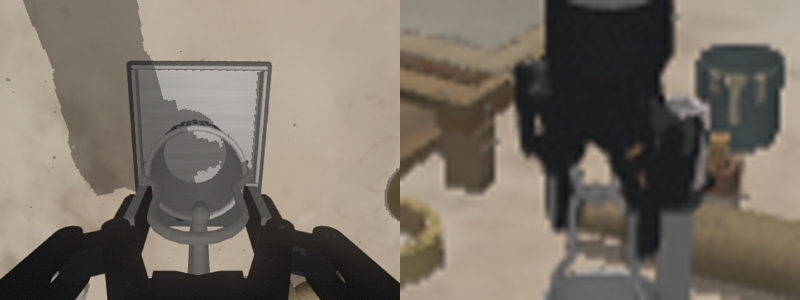

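The wrist view shows the hook's tip at (200,212) outside the arch and the arch crossing behind it at (200,237) over the bar, so the handle is captured by the hook. I'll lower a little more until it touches.

```bash
echo '{"x":[0, 0, 0], "y":[0, 0, 0], "z":[0.001, 0.0015, 0.0015], "turn":[0, 0, 0], "aperture":[0.05, 0.05, 0.05]}' | python3 drive.py
echo '{"x":[0, 0, 0], "y":[0, 0, 0], "z":[0.001, 0.0015, 0.0015], "turn":[0, 0, 0], "aperture":[0.05, 0.05, 0.05]}' | python3 drive.py
```

```text
time: 28.18
ee_pos: [0.5645, -0.0138, 0.1582]
tcp_rot: [180.0, -0.5, 166.9]
wrist_force: [-0.3, 0.2, 5.0]
opening: 0.0556
grasp_force: 43.8
time: 28.43
ee_pos: [0.5648, -0.0138, 0.1576]
tcp_rot: [179.9, -0.4, 166.9]
wrist_force: [-2.2, 0.2, 9.7]
opening: 0.0557
grasp_force: 44.3
```

```bash
echo '{"x":[0, 0, 0, 0, 0], "y":[0, 0, 0, 0, 0], "z":[-0.0015, -0.002, -0.002, -0.002, -0.002], "turn":[0, 0, 0, 0, 0], "aperture":[0.05, 0.05, 0.058, 0.06, 0.064]}' | python3 drive.py
echo '{"x":[0, 0, 0, 0, 0], "y":[0, 0, 0, 0, 0], "z":[0, 0, 0, 0, 0], "turn":[0, 0, 0, 0, 0], "aperture":[0.07, 0.076, 0.08, 0.08, 0.08]}' | python3 drive.py
echo '{"x":[0, 0, 0, 0, 0], "y":[0, 0, 0, 0, 0], "z":[-0.01, -0.03, -0.06, -0.1, -0.14], "turn":[0, 0, 0, 0, 0], "aperture":[0.08, 0.08, 0.08, 0.08, 0.08]}' | python3 drive.py
echo '{"x":[0.02, 0.05, 0.09, 0.13, 0.13], "y":[0, 0, 0, 0, 0], "z":[-0.02, -0.02, -0.02, -0.02, -0.02], "turn":[0, 0, 0, 0, 0], "aperture":[0.08, 0.08, 0.08, 0.08, 0.08]}' | python3 drive.py
python3 - <<'E'
from h import *
for n in ("wrist","scene"): np.save(f"{n}a.npy",bot.camera(n))
E
for i in 1 2 3 4 5 6; do echo '{"x":[0, 0, 0, 0, 0], "y":[0, 0, 0, 0, 0], "z":[0, 0, 0, 0, 0], "turn":[0, 0, 0, 0, 0], "aperture":[0.08, 0.08, 0.08, 0.08, 0.08]}' | python3 drive.py >/dev/null; done
python3 - <<'E'
from h import *
i=bot.camera_info("wrist");S=bot.camera_info("scene")
for n in ("wrist","scene"):
    b=bot.camera(n);cv2.imwrite(f"pics/{n}10.png",b);d=cv2.absdiff(b,np.load(f"{n}a.npy")).max(2);print(n,(d>40).sum())
x=np.array([.974,-.225,0]);A=np.array([.6315,-.0291,.155]);B=A-.068*x
print(bot.get_obs()["ee_pos"])
# expected basket places in the scene view against brightness/edges
s=cv2.imread("pics/scene10.png");o=cv2.imread("pics/s6.png")
d=(cv2.absdiff(s,o).max(2)>40).astype(np.uint8)
for nm,z in (("arch",.177),("rim",.101),("bottom",.043)):
    P=B.copy();P[2]=z;print(nm,proj(S,P))
n,l,st,c=cv2.connectedComponentsWithStats(d[190:260,270:340]);print([ (st[k]+[270,190,0,0,0]).tolist() for k in range(1,n) if st[k][4]>15])
E
```

```text
time: 28.85
ee_pos: [0.5641, -0.0138, 0.1577]
tcp_rot: [180.0, -0.6, 166.9]
wrist_force: [0.1, 0.1, -0.4]
opening: 0.0642
grasp_force: 0.0
time: 29.27
ee_pos: [0.5642, -0.0138, 0.158]
tcp_rot: [180.0, -0.6, 166.9]
wrist_force: [0.7, 0.0, 0.6]
opening: 0.0798
grasp_force: 0.0
time: 29.68
ee_pos: [0.5648, -0.0141, 0.2999]
tcp_rot: [180.0, -0.6, 166.9]
wrist_force: [1.2, -0.4, 0.7]
opening: 0.0802
grasp_force: 0.0
time: 30.1
ee_pos: [0.4336, 0.016, 0.3219]
tcp_rot: [179.9, -0.5, 167.0]
wrist_force: [-0.5, 0.3, 0.1]
opening: 0.0799
grasp_force: 0.0
wrist 3263
scene 1159
[0.4391 0.0152 0.3193]
arch [311.3072 201.94  ]
rim [310.9254 223.7222]
bottom [310.6448 239.7053]
[[298, 215, 25, 21, 277], [300, 237, 23, 18, 221], [312, 247, 13, 9, 42]]
```

The change mask puts the basket at columns 298–323, rows 215–236 in the scene view. That matches the expected hanging position (rim at 311,224, underside at row 240). Next, check that it's at rest.

```bash
python3 - <<'E'
from h import *
np.save("r.npy",bot.camera("scene"))
E
echo '{"x":[0, 0, 0], "y":[0, 0, 0], "z":[0, 0, 0], "turn":[0, 0, 0], "aperture":[0.08, 0.08, 0.08]}' | python3 drive.py
python3 - <<'E'
from h import *
a=np.load("r.npy");b=bot.camera("scene");c=cv2.imread("pics/scene10.png");c8=cv2.imread("pics/s6.png")
for p,q in((a,b),(c,b)):
    d=cv2.absdiff(p,q).max(2)[195:255,290:335];print((d>25).sum(),d.max())
# upright test: left and right cup edges per row (new vs. before the basket came)
d=(cv2.absdiff(b,c8).max(2)>30)
for v in range(214,248,4):
    u=np.where(d[v,290:335])[0]+290;print(v,u.min() if len(u) else 0,u.max() if len(u) else 0,end=" | ")
S=bot.camera_info("scene");x=np.array([.974,-.225,0]);y=np.array([.225,.974,0]);B=np.array([.6315,-.0291,0])-.068*x
r=np.array([1,0,0])@np.array([[.5437,-.8392,0],[0,0,0],[0,0,0]]);r/=np.linalg.norm(r)
for z,R in((.101,.038),(.043,.033)): print(z,[proj(S,B+[0,0,z]+s*R*r).round(1) for s in(-1,1)])
E
```

```text
time: 33.1
ee_pos: [0.439, 0.0152, 0.3193]
tcp_rot: [180.0, -0.6, 166.9]
wrist_force: [-0.2, 0.1, 1.0]
opening: 0.0805
grasp_force: 0.0
0 3
0 3
214 316 316 | 218 301 303 | 222 299 321 | 226 299 321 | 230 298 320 | 234 300 316 | 238 301 316 | 242 301 315 | 246 301 322 | 0.101 [array([298.7, 223.8]), array([323.1, 223.6])]
0.043 [array([300.2, 239.8]), array([321.1, 239.6])]
```

The basket region shows no motion and the cup outline fits an upright basket hanging at the bend, so I'll hand in.

```bash
python3 -c "from workcell import bot;print(bot.job_done())"
```

```text
the job is handed in; nothing more can be done
None
```

I handed the job in at about 33 s of the 72 s allowed: the bracket is on the post's collar with its hook over the tray, the basket hangs from the hook upright and at rest by my last camera check, and the arm kept clear of the tape, jar and cutter; no verdict came back.

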